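Clamp a boiler coil from the parts bin

TASK

Take the boiler coil out of the sloped parts bin and stand it upright, terminals up, between the open jaws of the slide-jaw fixture, turned so that the flat grey strap on its side faces into the V of the fixed jaw. Then push the sliding jaw up against it until the coil sits fully home in the V and is held. Leave the wood block and the tape roll in the bin.

Things in the scene. Friction and masses are not known exactly. Their poses are not given: they have to be found in the camera images.
- coil: Boiler coil: copper tube wound on a metal core, two terminals and a pipe end rising at the top, 105 mm tall in all. A flat grey strap runs down one side of it, on its +y side; the lower pipe end sticks out near the foot towards -x. Origin at its foot, 5 mm from the body's axis; axes as for coil_foot.
- coil_foot (a point): Centre of the coil's round underside; z runs up its axis to the terminals. The round body is 55 mm across and 74 mm tall from this point: grip it from the terminal end, 45 to 74 mm up, to stay clear of the bin's walls and of the jaws.
- coil_strap (a point): Point on the grey strap on the coil's side, 31 mm out from the axis along the coil's +y and 39 mm above the foot.
- parts_bin: Fixed grey bin, 140 mm (x) by 275 mm (y); origin on the bench under its middle, z up, x to its high back. Its floor falls 18 degrees to the front (-x), middle 39 mm up. Two dividers make three compartments, centres at y -90, 0, 90 mm; all walls stand 35 mm off the floor. The coil stands square on the sloping floor, leaning 18 degrees to the front, in any of the three.
- wood_block: Wood packing block 40x90x32 mm lying in another compartment; origin in the middle of its underside. A bystander.
- tape_roll: Roll of white tape, 60 mm across, 17 mm thick, lying flat in the third compartment; origin in the middle of its underside. A bystander.
- fixture: Fixed slide-jaw fixture. Origin on the bench right under the coil's axis when it is home in the V; z up, x from the sliding jaw to the fixed V jaw. Deck 12 mm above the bench, x -155 to 70 mm, 90 mm wide. V jaw at +x: two faces at 120 degrees, 32 mm tall above the deck. Between it and the bin stands a fixed assembly jig, up to 0.35 m tall: go over it.
- jaw (a joint): The sliding jaw's travel in m along the fixture's +x. Its flat face (60 mm wide, to 32 mm above the deck) is at x = -77.5 mm + travel; it closes as the value grows: 0.050 when it touches a coil that is home in the V, 0.065 at its end stop. Stays where left; sliding takes about 4 N, with the coil about 7 N.
- jaw_post (a point): Top of the upright black-capped post on the sliding jaw, by which it is pushed or pulled: cap 18 mm across, from 72 to 100 mm above the bench, on a 14 mm stem; the post stands 45 mm behind the jaw's face. The point is the centre of its top.

How it is judged (in metres and radians):
At the end, for the whole second after the job is handed in: The coil stands upright (within 0.08 rad) on the fixture's deck, its axis within 5 mm of the home point in the V, its strap side facing the V within 0.6 rad, the jaw closed on it (travel 46.5 to 54 mm), all at rest. Wood block and tape still lie in the bin (horizontal distance between coil_foot and fixture below 0.005 m and angle between coil_foot's own z axis and vertical below 0.08 rad and z of coil_foot in the frame of fixture between 0.008 and 0.016 m and angle between the y axis of coil_foot and the x axis of fixture, either way round below 0.6 rad and x of coil_strap in the frame of fixture above 0.01 m and value of joint jaw between 0.0465 and 0.054 m and linear speed of coil below 0.02 m/s); the robot touches nothing.
It fails at once if the wood block is moved more than 30 mm (distance of wood_block from where it was at the start of the episode above 0.03 m).
It fails at once if the tape roll is moved more than 30 mm (distance of tape_roll from where it was at the start of the episode above 0.03 m).
It also fails if it takes over 64 s, if anything falls off the work surface, if the arm or the gripper's body presses on something with over 40 N, if the wrist force passes 120 N, or if a joint passes its speed limit or range.

ROBOT

A 6-joint arm with a two-finger parallel gripper is mounted at the origin on a cart in front of the work surface, level with it; the furniture and walls round the work are solid. World frame = base frame: x ahead of the robot, y to its left, z up, the work surface at z = 0. Lengths are in mm, angles in rad, forces in N, time in s.
With the tool pointing down it reaches from about 300 to 775 mm from the base axis. Payload 14.6 kg.
Tool frame: the origin (TCP) lies between the finger pads; the fingertips stand manip.nose_length ahead of it and the grasp point (between the pads) lies 11 mm behind it (manip.nose_length is the distance from the TCP to the fingertips, in mm); z points along the fingers, y is the line along which they close (so a half turn about z gives the same grasp; the last joint's range is limited). The gripper opens to 94 mm and grips with 3 to 60 N. Pads are 16 mm wide; open, the fingers measure 119 mm over their backs; the gripper's body (75 mm by 177 mm) begins 78 mm behind the grasp point.
Start: joints at [1.132, 0.3, 1.521, -0, 1.321, -0.067], TCP at [199.808, 512.412, 177.446] pointing down, gripper open.
Joint ranges: [-3.03, 3.03], [-0.79, 2.21], [0.23, 2.52], [-1.04, 4.18], [0, 3.07], [-2.55, 2.55]. Speed limits (rad/s): [2.22, 2.22, 2.57, 3.14, 3.14, 3.14].

INTERFACE

Orientations are given as [roll, pitch, yaw] about the fixed x, y, z axes, in that order (R = Rz(yaw) Ry(pitch) Rx(roll)).
In Python, from cell import manip, cams, job gives the robot as it stands.
- The arm moves only by the tool jog_arm, never from a script. Its argument "commands" is a list of rows, each an object of numbers: "dx", "dy", "dz": the shift along the tool's x, y, z each as a share of 40 mm, from -1 to 1; "ax", "ay", "az": the turn, a rotation vector about the tool's x, y, z each as a share of 10 degrees, from -1 to 1; "gripper": the closure, from 0 (fully open) to 1 (shut). A call has 1 to 10 rows; each row shifts and turns the commanded pose from where the row before left it, along the tool's axes as they then stand; what a row does not reach is not made up. A row lasts 1/8 s, in which the tool goes at most 62.5 mm and 10.7 degrees, less where a joint would pass 70% of its speed; a pose out of reach is approached as far as the arm can. A call with a number of a shift or a turn outside -1 to 1 is refused whole. A call with a gripper value outside its range is refused whole. The fingers move at their own pace and stop on an object; "squeeze" is the grip in N (left out, the last holds). Time passes only in rows, so rows that do not move let the fingers close. It gives the time, the measured TCP pose, the force, the opening and the grip force at its end, in the units of the state.
- manip.read_state(): the state, without advancing time (a new reading comes with each control period).
- cams.camera(name): name is "side" or "top"; returns a dict with "image" (480x640x3 uint8, red, green, blue), "fx", "fy", "cx", "cy" (pixels), "dist_coeffs" ([k1, k2, p1, p2, k3] as OpenCV has them; the pictures are not rectified), "world_to_cam" (4x4, takes a point from world to camera coordinates). Camera axes: x right, y down, z forward; pixel columns grow to the right and rows downward; lengths in mm; the calibration is good to about 2 mm. A picture is of the moment at which its call begins. There is no depth.
- job.sign_off(): hands the job in; it is judged then, once.
The state is a dict: "clock": time; "joints": joint angles; "qd": joint speeds; "effort": joint torques, N m; "eef_pos": TCP position; "eef_rot": TCP orientation; "wrist_force": force on the tool from outside, world axes, zero at the start; "moment": the same for the moment, N m; "finger_gap": finger opening in mm; "finger_force": force on a finger pad.
Only numpy, scipy, OpenCV 4.12 (cv2) and the standard library are available. Lean on these libraries where they do the work, as an engineer would, in place of code of your own. Each camera call takes 0.05 s, during which the arm holds its last target. There are 200 camera calls.

## Working session

There is one attempt and no reset: what is moved stays moved. The work goes in short steps, Python scripts to look and compute and a tool call to move; the robot and the scene stay as the last step left them, time stands still between calls to the robot, and variables do not carry over. Pictures are saved under pics/ and viewed, at most 10 in all, crops included, and the job is handed in when it is done.

Besides the shell and the picture viewer there is one more tool, called as name(argument=value, ...), one argument or row to a line, values as JSON. jog_arm: Moves the arm, as the interface text tells. Shift numbers are shares of 40 mm and turn numbers shares of 10 degrees, none past 1 either way. Its arguments: {"type":"object","properties":{"commands":{"type":"array"},"squeeze":{"type":"number"}},"required":["commands"]}

```bash
mkdir -p pics; ls
python3 - <<'E'
from cell import manip,cams,job
import cv2
print(manip.read_state(), manip.nose_length)
for n in("side","top"):
    c=cams.camera(n); cv2.imwrite(f"pics/{n}0.png",c["image"][:,:,::-1])
    print(n,{k:v for k,v in c.items() if k!="image"})
E
```

```text
pics
{'clock': 0.0, 'joints': array([ 1.13238869e+00,  3.00475322e-01,  1.52159661e+00, -3.17983838e-05,
        1.32072284e+00, -6.65823377e-02]), 'qd': array([-0.00014604,  0.00071097,  0.00174619, -0.00056257,  0.00083342,
       -0.00089572]), 'effort': array([-1.28942604e-03, -5.31796539e+01, -3.52737772e+01,  7.07698753e-02,
        2.42694304e-02, -1.37886700e-04]), 'eef_pos': array([199.69446365, 512.13383739, 176.87747576]), 'eef_rot': array([-3.14039115e+00, -4.92490212e-05,  2.76977521e+00]), 'wrist_force': array([-0.01071367, -0.16329001,  0.55966939]), 'moment': array([-0.09080677, -0.04597286, -0.04405878]), 'finger_force': 0.0, 'finger_gap': 94.07681233341964} 8.0
side {'fx': 488.50471453399035, 'fy': 488.50471453399035, 'cx': 320.05617166216905, 'cy': 246.20374525999202, 'dist_coeffs': array([-0.12970246,  0.        ,  0.        ,  0.        ,  0.        ]), 'world_to_cam': array([[ 9.99942414e-01, -1.01322247e-02,  3.53649011e-03,
        -5.10948863e+02],
       [-1.53210843e-03, -4.60945004e-01, -8.87427381e-01,
         1.09790445e+02],
       [ 1.06217411e-02,  8.87370859e-01, -4.60933984e-01,
         1.14865594e+03],
       [ 0.00000000e+00,  0.00000000e+00,  0.00000000e+00,
         1.00000000e+00]])}
top {'fx': 468.58269042911667, 'fy': 468.58269042911667, 'cx': 324.99331168260557, 'cy': 233.1139016983734, 'dist_coeffs': array([0.01014561, 0.        , 0.        , 0.        , 0.        ]), 'world_to_cam': array([[ 9.56343829e-03, -9.99946103e-01,  4.04122634e-03,
         6.33728642e+01],
       [-9.80264603e-01, -1.01730996e-02, -1.97428005e-01,
         5.06357830e+02],
       [ 1.97458476e-01, -2.07338060e-03, -9.80309059e-01,
         1.13910258e+03],
       [ 0.00000000e+00,  0.00000000e+00,  0.00000000e+00,
         1.00000000e+00]])}
```

View pics/side0.png

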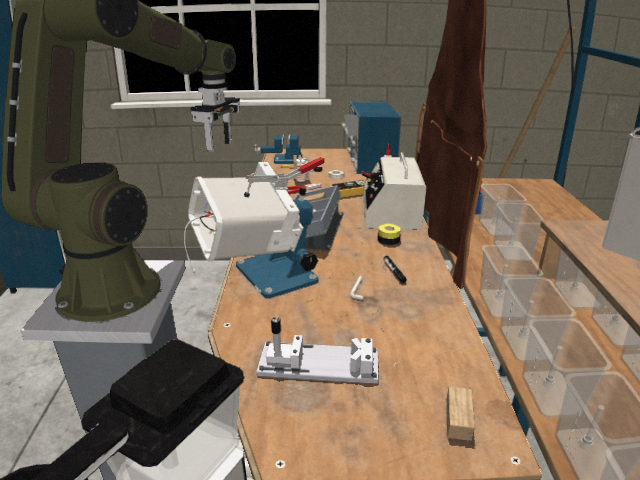

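View pics/top0.png

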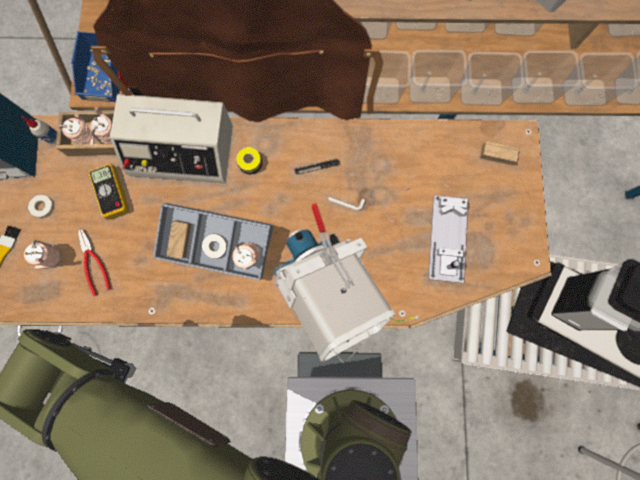

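Side view: fixture around (320,360), post cap at (276,325), bin mostly hidden behind the jig. Top view: the coil is in the bin's right compartment (246,256), tape in the middle, block on the left, fixture at (450,238). I'll make enlarged crops next.

Run:
```python
import cv2,numpy as np
t=cv2.imread("pics/top0.png");s=cv2.imread("pics/side0.png")
def crop(im,x,y,w,h,k):
    o=cv2.resize(im[y:y+h,x:x+w],None,fx=k,fy=k,interpolation=cv2.INTER_CUBIC)
    for i in range(0,w,10): 
        cv2.line(o,(i*k,0),(i*k,5 if i%50 else 12),(0,255,255),1)
        if i%20==0: cv2.putText(o,str(x+i),(i*k,22),0,.35,(0,255,255),1)
    for i in range(0,h,10):
        cv2.line(o,(0,i*k),(5,i*k),(0,255,255),1); cv2.putText(o,str(y+i),(7,i*k+4),0,.35,(0,255,255),1)
    return o
cv2.imwrite("pics/a.png",crop(t,150,195,130,95,6))
cv2.imwrite("pics/b.png",np.hstack([crop(t,425,190,50,100,6),crop(s,250,310,135,80,6)[:600] if 0 else cv2.copyMakeBorder(crop(s,255,312,125,75,4),0,300,0,0,cv2.BORDER_CONSTANT)]))
```

```text
(no output)
```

View pics/a.png

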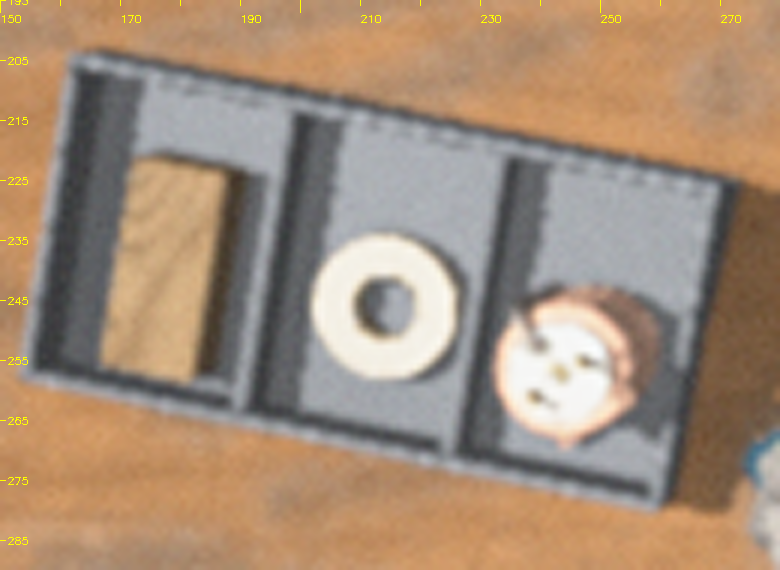

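View pics/b.png

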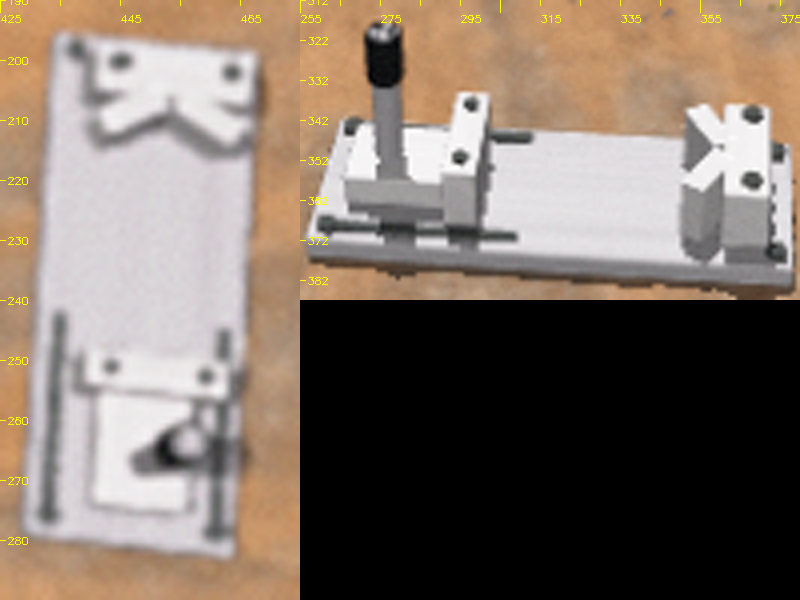

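Crops: bin rim corners are at about (162,204), (273,225), (260,280), (154,258), and the coil's top disc is at (242.2,256.3). Fixture deck corners in the top view are (434,195.5), (468,199), (429,279), (464,282.5). The post cap is at (456.3,263.3) in the top view and (275.7,319) in the side view.

```bash
cat > h.py <<'E'
from cell import manip,cams,job
import cv2,numpy as np
from scipy.optimize import least_squares
from scipy.spatial.transform import Rotation as R
C={}
def cam(n):
    if n not in C: C[n]=cams.camera(n)
    return C[n]
def K(c): return np.array([[c["fx"],0,c["cx"]],[0,c["fy"],c["cy"]],[0,0,1]])
def proj(n,P):
    c=cam(n);T=c["world_to_cam"]
    return cv2.projectPoints(np.atleast_2d(P).astype(float),cv2.Rodrigues(T[:3,:3])[0],T[:3,3],K(c),c["dist_coeffs"])[0][:,0]
def ray(n,p):
    c=cam(n);T=c["world_to_cam"]
    u=cv2.undistortPoints(np.array([[p]],float),K(c),c["dist_coeffs"])[0,0]
    d=T[:3,:3].T@np.array([*u,1]);return -T[:3,:3].T@T[:3,3],d/np.linalg.norm(d)
def tri(a,b):
    A=[];y=[]
    for n,p in(("top",a),("side",b)):
        o,d=ray(n,p);M=np.eye(3)-np.outer(d,d);A.append(M);y.append(M@o)
    return np.linalg.lstsq(np.vstack(A),np.hstack(y),rcond=None)[0]
def hit(n,p,q,nrm):
    o,d=ray(n,p);return o+d*((np.array(q)-o)@nrm/(d@nrm))
E
python3 - <<'E'
from h import *
post=tri((456.3,263.3),(275.7,319));print("post",post)
loc=np.array([[70,45,12],[70,-45,12],[-155,45,12],[-155,-45,12]])
T=np.array([[434.2,195.5],[468,198.7],[428.8,278.8],[463.8,282.5]]);S=np.array([[373.7,348.2],[378.2,380.7],[265.7,341.5],[257,374.5]])
for i in range(4): print(tri(T[i],S[i]))
f=lambda p:loc@R.from_euler("z",p[2]).as_matrix().T+[p[0],p[1],0]
for use in("top","side","both"):
    g=lambda p:np.concatenate([(proj("top",f(p))-T).ravel()*(use!="side"),(proj("side",f(p))-S).ravel()*(use!="top")])
    r=least_squares(g,[490,-200,0]);print("fix",use,r.x,np.abs(r.fun).max())
# bin
B=np.array([[161.7,204.2],[273,225.3],[260.3,279.7],[154.2,258]])
t=np.radians(18)
for name,L in(("perp walls",[(x,y) for x,y in((1,1),(1,-1),(-1,-1),(-1,1))]),):
  for mode in(0,1):
    def P(p):
        out=[]
        for sx,sy in L:
            x=70*sx
            if mode: q=np.array([x,137.5*sy,39+35/np.cos(t)+x*np.tan(t)])
            else: q=np.array([0,137.5*sy,39])+x*np.array([np.cos(t),0,np.sin(t)])+35*np.array([-np.sin(t),0,np.cos(t)])
            out.append(q)
        return np.array(out)@R.from_euler("z",p[2]).as_matrix().T+[p[0],p[1],0]
    r=least_squares(lambda p:(proj("top",P(p))-B).ravel(),[480,300,0]);print("bin",mode,r.x,r.fun.round(1))
    yaw=r.x[2];Rb=R.from_euler("z",yaw).as_matrix();n=Rb@[-np.sin(t),0,np.cos(t)]
    fl=np.array([r.x[0],r.x[1],39])
    top=hit("top",(242.2,256.3),fl+74*n,n)
    foot=top-74*n
    print("coil top",top,"foot",foot,"in bin",Rb.T@(foot-[r.x[0],r.x[1],0]),"grasp60",foot+60*n,"n",n)
    print("side px",proj("side",[top,foot]),"top px foot",proj("top",[foot]))
E
```

```text
post [ 426.05265963 -246.77075202  101.30474944]
[ 616.23842848 -221.66487913   12.62786751]
[ 612.20433859 -312.0173705    10.19016635]
[ 398.2822779  -199.5919106    11.59494991]
[ 389.90734197 -290.61879544    6.72603026]
fix top [ 5.45750883e+02 -2.59753964e+02 -9.79847171e-02] 0.3926977778283174
fix side [ 5.47363503e+02 -2.60848704e+02 -8.12798034e-02] 3.3802263714404717
fix both [ 5.46781592e+02 -2.60266403e+02 -9.02466816e-02] 3.2662721322350876
bin 0 [ 4.86650907e+02  3.45872215e+02 -1.90429210e-01] [ 0.8 -0.7 -1.7 -0.1  1.   0.5 -0.1  0.4]
coil top [435.95971157 266.01297744 105.54679034] foot [458.41359968 261.68465461  35.16860813] in bin [-11.79181168 -88.01047685  35.16860813] grasp60 [440.20774446 265.19410556  92.23199911] n [-0.30343092  0.05849085  0.95105652]
side px [[291.91277312 207.20723767]
 [300.41283597 230.96235107]] top px foot [[248.96488048 251.70624641]]
bin 1 [ 4.75378324e+02  3.47083332e+02 -1.91134731e-01] [ 0.9 -2.3 -1.3 -1.6  0.9  2.1 -0.5  1.8]
coil top [435.43041521 265.38750655 109.10747088] foot [457.88124401 261.04334312  38.72928868] in bin [ -0.83316378 -87.79711426  38.72928868] grasp60 [439.67786931 264.56563779  95.79267966] n [-0.30338958  0.05870491  0.95105652]
side px [[291.68201732 206.098893  ]
 [300.19814505 229.91533506]] top px foot [[248.99147997 251.69363784]]
```

```bash
cat > pl.py <<'E'
from h import *
def rel(p0,r0,p1,R1):
    """turn first (tool-frame rotvec, units of 10deg), then shift in turned frame (mm/40)"""
    w=(r0.inv()*R1).as_rotvec(degrees=True)/10
    s=R1.inv().apply(np.array(p1)-p0)/40
    return w.round(2),s.round(2)
def now():
    s=manip.read_state();return np.array(s["eef_pos"]),R.from_euler("xyz",s["eef_rot"])
E
cat > coil.py <<'E'
from pl import *
t=np.radians(18);yaw=-.1904;Rb=R.from_euler("z",yaw).as_matrix()
n=Rb@[-np.sin(t),0,np.cos(t)];u=Rb@[np.cos(t),0,np.sin(t)]
foot=np.array([458.4,261.7,35.2])
RG=R.from_matrix(np.column_stack([np.cross(u,-n),u,-n]))
E
python3 - <<'E'
from coil import *
p,r=now()
print(rel(p,r,foot+200*n,RG), foot+200*n, RG.as_euler("xyz"))
E
```

```text
(array([-1.5 , -1.25,  7.89]), array([-4.93,  6.07,  0.7 ])) [397.71347426 273.39639716 225.41130326] [2.82743339 0.         1.38039633]
```

jog_arm(
  commands=[
    {"ax": -0.19, "ay": -0.16, "az": 0.98, "gripper": 0},
    {"ax": -0.19, "ay": -0.16, "az": 0.98},
    {"ax": -0.19, "ay": -0.16, "az": 0.98},
    {"ax": -0.19, "ay": -0.16, "az": 0.98},
    {"ax": -0.19, "ay": -0.16, "az": 0.98},
    {"ax": -0.19, "ay": -0.16, "az": 0.98},
    {"ax": -0.19, "ay": -0.16, "az": 0.98},
    {"ax": -0.19, "ay": -0.16, "az": 0.98},
    {"dz": 0},
  ],
)

```text
schema error: expected keys dx, dy, dz, ax, ay, az, gripper
```

jog_arm(
  commands=[
    {"dx": -0.6, "dy": 0.76, "dz": 0.09},
    {"dx": -0.6, "dy": 0.76, "dz": 0.09},
    {"dx": -0.6, "dy": 0.76, "dz": 0.09},
    {"dx": -0.6, "dy": 0.76, "dz": 0.09},
    {"dx": -0.6, "dy": 0.76, "dz": 0.09},
    {"dx": -0.6, "dy": 0.76, "dz": 0.09},
    {"dx": -0.6, "dy": 0.76, "dz": 0.09},
    {"dx": -0.6, "dy": 0.76, "dz": 0.09},
    {"dx": 0},
    {"dx": 0},
  ],
)

```text
schema error: expected keys dx, dy, dz, ax, ay, az, gripper
```

Run:
```python
from coil import *
p,r=now()
print(p,rel(p,r,foot+51*n,RG))
a=cam("top")["image"];b=cam("side")["image"]
A=cv2.resize(a[195:295,190:290],None,fx=4,fy=4,interpolation=cv2.INTER_CUBIC);B=cv2.resize(b[130:230,240:340],None,fx=4,fy=4,interpolation=cv2.INTER_CUBIC)
cv2.imwrite("pics/c.png",np.hstack([A,B])[:,:,::-1])
```

```text
[199.73322649 512.28345513 177.1354355 ] (array([-1.5 , -1.25,  7.89]), array([-4.93,  6.07,  4.43]))
```

View pics/c.png

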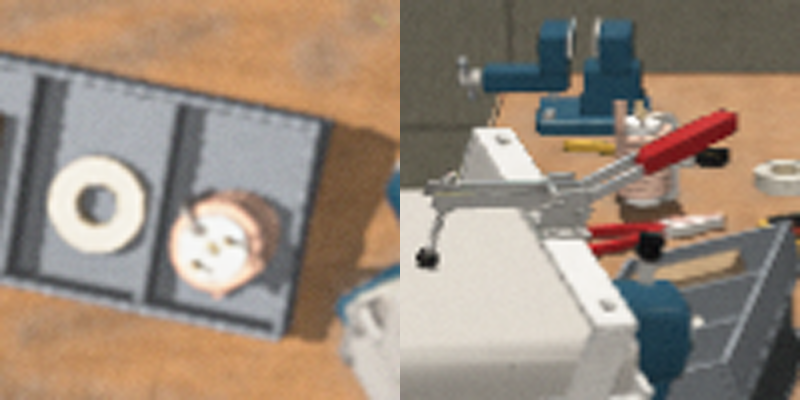

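The moves were refused because every row needs all the keys. The picture shows the coil fully hidden behind the jig in the side view, and a decoy coil standing further back.

jog_arm(
  commands=[
    {"dx": 0, "dy": 0, "dz": 0, "ax": -0.19, "ay": -0.16, "az": 0.98, "gripper": 0},
    {"dx": 0, "dy": 0, "dz": 0, "ax": -0.19, "ay": -0.16, "az": 0.98, "gripper": 0},
    {"dx": 0, "dy": 0, "dz": 0, "ax": -0.19, "ay": -0.16, "az": 0.98, "gripper": 0},
    {"dx": 0, "dy": 0, "dz": 0, "ax": -0.19, "ay": -0.16, "az": 0.98, "gripper": 0},
    {"dx": 0, "dy": 0, "dz": 0, "ax": -0.19, "ay": -0.16, "az": 0.98, "gripper": 0},
    {"dx": 0, "dy": 0, "dz": 0, "ax": -0.19, "ay": -0.16, "az": 0.98, "gripper": 0},
    {"dx": 0, "dy": 0, "dz": 0, "ax": -0.19, "ay": -0.16, "az": 0.98, "gripper": 0},
    {"dx": 0, "dy": 0, "dz": 0, "ax": -0.19, "ay": -0.16, "az": 0.98, "gripper": 0},
    {"dx": 0, "dy": 0, "dz": 0, "ax": 0, "ay": 0, "az": 0, "gripper": 0},
  ],
)

```text
clock: 1.42
eef_pos: [199.4, 512.6, 177.1]
eef_rot: [2.822, 0.004, 1.39]
wrist_force: [0.2, -0.5, -0.1]
finger_gap: 94.0
finger_force: 0.0
```

Run:
```python
from coil import *
p,r=now()
print(p,rel(p,r,foot+200*n,RG))
```

```text
[199.39164476 512.60000121 177.07950762] (array([0.03, 0.  , 0.06]), array([-4.93,  6.08,  0.71]))
```

jog_arm(
  commands=[
    {"dx": -0.62, "dy": 0.76, "dz": 0.09, "ax": 0, "ay": 0, "az": 0, "gripper": 0},
    {"dx": -0.62, "dy": 0.76, "dz": 0.09, "ax": 0, "ay": 0, "az": 0, "gripper": 0},
    {"dx": -0.62, "dy": 0.76, "dz": 0.09, "ax": 0, "ay": 0, "az": 0, "gripper": 0},
    {"dx": -0.62, "dy": 0.76, "dz": 0.09, "ax": 0, "ay": 0, "az": 0, "gripper": 0},
    {"dx": -0.62, "dy": 0.76, "dz": 0.09, "ax": 0, "ay": 0, "az": 0, "gripper": 0},
    {"dx": -0.62, "dy": 0.76, "dz": 0.09, "ax": 0, "ay": 0, "az": 0, "gripper": 0},
    {"dx": -0.62, "dy": 0.76, "dz": 0.09, "ax": 0, "ay": 0, "az": 0, "gripper": 0},
    {"dx": -0.62, "dy": 0.76, "dz": 0.09, "ax": 0.03, "ay": 0, "az": 0.06, "gripper": 0},
    {"dx": 0, "dy": 0, "dz": 0, "ax": 0, "ay": 0, "az": 0, "gripper": 0},
    {"dx": 0, "dy": 0, "dz": 0, "ax": 0, "ay": 0, "az": 0, "gripper": 0},
  ],
)

```text
clock: 2.68
eef_pos: [399.6, 274.0, 227.1]
eef_rot: [2.827, -0.0, 1.38]
wrist_force: [-0.3, -0.7, -0.2]
finger_gap: 93.9
finger_force: 0.0
```

Run:
```python
from coil import *
p,r=now()
print(p,rel(p,r,foot+51*n,RG))
```

```text
[399.5504235  274.01128378 227.14492478] (array([ 0., -0.,  0.]), array([-0.02, -0.05,  3.75]))
```

jog_arm(
  commands=[
    {"dx": -0.02, "dy": -0.05, "dz": 0.75, "ax": 0, "ay": 0, "az": 0, "gripper": 0},
    {"dx": 0, "dy": 0, "dz": 0.75, "ax": 0, "ay": 0, "az": 0, "gripper": 0},
    {"dx": 0, "dy": 0, "dz": 0.75, "ax": 0, "ay": 0, "az": 0, "gripper": 0},
    {"dx": 0, "dy": 0, "dz": 0.5, "ax": 0, "ay": 0, "az": 0, "gripper": 0},
    {"dx": 0, "dy": 0, "dz": 0.5, "ax": 0, "ay": 0, "az": 0, "gripper": 0},
    {"dx": 0, "dy": 0, "dz": 0.5, "ax": 0, "ay": 0, "az": 0, "gripper": 0},
    {"dx": 0, "dy": 0, "dz": 0, "ax": 0, "ay": 0, "az": 0, "gripper": 0},
  ],
)

```text
clock: 3.55
eef_pos: [442.3, 264.9, 82.7]
eef_rot: [2.829, 0.002, 1.381]
wrist_force: [-0.0, -0.6, 0.5]
finger_gap: 94.4
finger_force: 0.0
```

jog_arm(
  commands=[
    {"dx": 0, "dy": 0, "dz": 0, "ax": 0, "ay": 0, "az": 0, "gripper": 0.3},
    {"dx": 0, "dy": 0, "dz": 0, "ax": 0, "ay": 0, "az": 0, "gripper": 0.6},
    {"dx": 0, "dy": 0, "dz": 0, "ax": 0, "ay": 0, "az": 0, "gripper": 0.6},
    {"dx": 0, "dy": 0, "dz": 0, "ax": 0, "ay": 0, "az": 0, "gripper": 0.6},
    {"dx": 0, "dy": 0, "dz": 0, "ax": 0, "ay": 0, "az": 0, "gripper": 0.6},
    {"dx": 0, "dy": 0, "dz": 0, "ax": 0, "ay": 0, "az": 0, "gripper": 0.6},
  ],
  squeeze=30,
)

```text
clock: 4.3
eef_pos: [443.3, 264.7, 84.0]
eef_rot: [2.827, -0.0, 1.378]
wrist_force: [0.3, 0.3, -0.3]
finger_gap: 39.1
finger_force: 0.0
```

The gap is 39 mm, below the 55 mm body, with no force: the fingers missed the coil. I'll look.

Run:
```python
from coil import *
a=cam("top")["image"];b=cam("side")["image"]
A=cv2.resize(a[200:300,190:290],None,fx=6,fy=6,interpolation=cv2.INTER_CUBIC)
cv2.imwrite("pics/d.png",A[:,:,::-1])
p,r=now();print(p,manip.read_state()["finger_gap"],proj("top",[p,p+r.apply([0,30,8]),p+r.apply([0,-30,8]),foot+74*n,foot]))
```

```text
[443.34477328 264.65144026  83.95271509] 37.93466478959972 [[244.39079533 254.62689191]
 [247.24251011 242.25570865]
 [243.04080123 265.91510817]
 [242.19137576 256.30366671]
 [248.95672214 251.70950663]]
```

View pics/d.png

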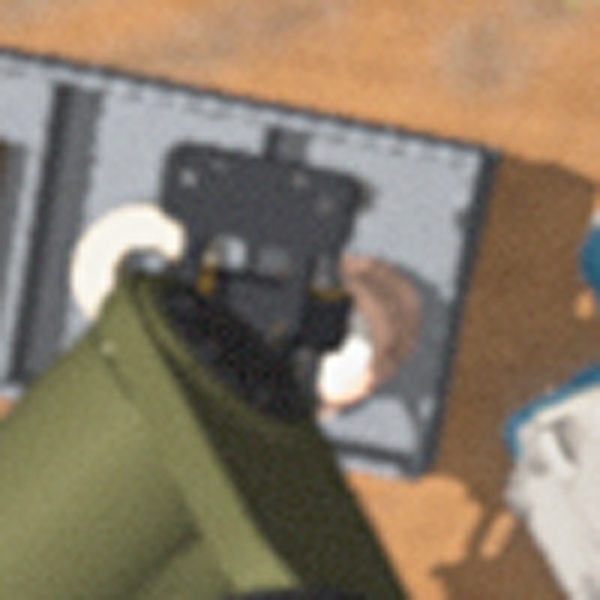

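Run:
```python
from coil import *
p,r=now()
q=lambda *v:(proj("top",[p+r.apply(v)])[0]-[190,200])*6
for x,y,z in((37,88,-89),(-37,88,-89),(37,88,-120),(-37,88,-120),(37,88,-150),(-37,88,-150),(0,19,8),(0,-19,8),(0,33,8),(0,-33,8),(0,19,-80),(0,-19,-80),(0,0,8)): print((x,y,z),q(x,y,z).round(), (p+r.apply((x,y,z))).round())
print(r.as_matrix().round(2), manip.read_state()["joints"].round(3))
a=cam("top")["image"];A=cv2.resize(a[230:280,215:265],None,fx=12,fy=12,interpolation=cv2.INTER_LANCZOS4)
A=cv2.convertScaleAbs(A,alpha=1.6,beta=20)
for y in(-19,19):
  for x,z in((-8,8),(8,8),(8,-30),(-8,-30)):
    s=(proj("top",[p+r.apply((x,y,z))])[0]-[215,230])*12
    cv2.circle(A,tuple(int(v) for v in s),3,(0,255,0) if y>0 else (255,0,255),-1)
cv2.imwrite("pics/e.png",A[:,:,::-1])
```

```text
(37, 88, -89) [215. 116.] [505. 290. 196.]
(-37, 88, -89) [409. 155.] [491. 218. 196.]
(37, 88, -120) [192. 123.] [496. 292. 225.]
(-37, 88, -120) [392. 163.] [482. 219. 225.]
(37, 88, -150) [169. 130.] [487. 294. 254.]
(-37, 88, -150) [375. 172.] [473. 221. 254.]
(0, 19, 8) [339. 280.] [464. 261.  82.]
(0, -19, 8) [323. 370.] [428. 268.  70.]
(0, 33, 8) [345. 246.] [477. 258.  87.]
(0, -33, 8) [317. 403.] [415. 270.  66.]
(0, 19, -80) [287. 312.] [437. 266. 166.]
(0, -19, -80) [269. 409.] [401. 273. 154.]
(0, 0, 8) [331. 325.] [446. 264.  76.]
[[ 0.19  0.93  0.3 ]
 [ 0.98 -0.18 -0.06]
 [ 0.    0.31 -0.95]] [ 0.594  0.212  1.906 -0.304  0.82   0.972]
```

View pics/e.png

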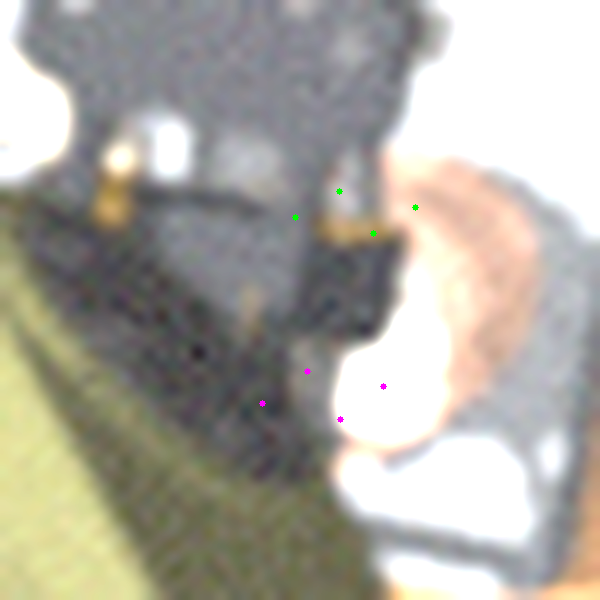

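Run:
```python
from coil import *
p=np.array([199.7,512.1,176.9]);r=R.from_euler("xyz",[-3.1404,0,2.7698])
for z in(8,0,-30,-89):
    print(z,[proj("side",[p+r.apply((0,y,z))])[0].round(1) for y in(-47,47,-60,60)])
b=cv2.imread("pics/side0.png")
cv2.imwrite("pics/f.png",cv2.resize(b[60:170,170:270],None,fx=5,fy=5,interpolation=cv2.INTER_CUBIC))
```

```text
8 [array([212. , 162.9]), array([227.6, 154.6]), array([209.8, 164.2]), array([229.6, 153.5])]
0 [array([211.8, 160.5]), array([227.4, 152.2]), array([209.5, 161.7]), array([229.5, 151.1])]
-30 [array([211., 151.]), array([226.7, 143.1]), array([208.7, 152.2]), array([228.8, 142.1])]
-89 [array([209.3, 132. ]), array([225.4, 125. ]), array([206.9, 133. ]), array([227.5, 124.1])]
```

View pics/f.png

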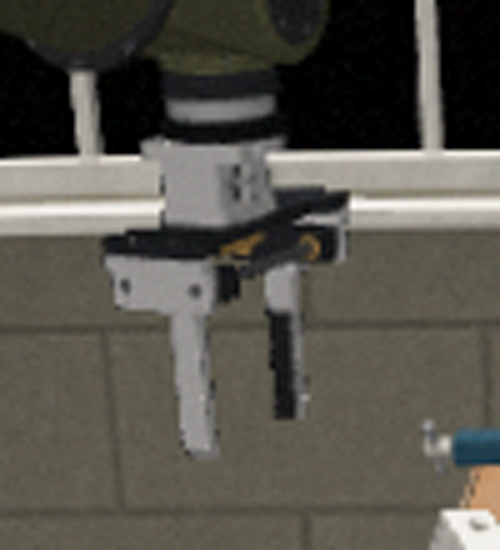

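The picture shows the real fingertips at (209.5,151) and (227,143.6). That puts them about 30 mm *behind* the reported TCP, where `nose_length` says 8 mm ahead. The top view shows the same, so the fingers closed just above the body. I'll open, go 36 mm deeper and grip again.

jog_arm(
  commands=[
    {"dx": 0, "dy": 0, "dz": 0, "ax": 0, "ay": 0, "az": 0, "gripper": 0},
    {"dx": 0, "dy": 0, "dz": 0, "ax": 0, "ay": 0, "az": 0, "gripper": 0},
    {"dx": 0, "dy": 0, "dz": 0, "ax": 0, "ay": 0, "az": 0, "gripper": 0},
    {"dx": 0, "dy": 0, "dz": 0, "ax": 0, "ay": 0, "az": 0, "gripper": 0},
    {"dx": 0, "dy": 0, "dz": 0, "ax": 0, "ay": 0, "az": 0, "gripper": 0},
    {"dx": 0, "dy": 0, "dz": 0, "ax": 0, "ay": 0, "az": 0, "gripper": 0},
  ],
)

```text
clock: 5.25
eef_pos: [443.4, 264.7, 84.0]
eef_rot: [2.827, -0.0, 1.378]
wrist_force: [0.4, 0.1, -0.1]
finger_gap: 92.7
finger_force: 0.0
```

jog_arm(
  commands=[
    {"dx": 0, "dy": 0, "dz": 0.3, "ax": 0, "ay": 0, "az": 0, "gripper": 0},
    {"dx": 0, "dy": 0, "dz": 0.3, "ax": 0, "ay": 0, "az": 0, "gripper": 0},
    {"dx": 0, "dy": 0, "dz": 0.3, "ax": 0, "ay": 0, "az": 0, "gripper": 0},
    {"dx": 0, "dy": 0, "dz": 0, "ax": 0, "ay": 0, "az": 0, "gripper": 0},
    {"dx": 0, "dy": 0, "dz": 0, "ax": 0, "ay": 0, "az": 0, "gripper": 0},
  ],
)

```text
clock: 5.88
eef_pos: [454.3, 262.6, 49.8]
eef_rot: [2.827, -0.0, 1.378]
wrist_force: [0.2, 0.3, -0.2]
finger_gap: 94.4
finger_force: 0.0
```

jog_arm(
  commands=[
    {"dx": 0, "dy": 0, "dz": 0, "ax": 0, "ay": 0, "az": 0, "gripper": 0.6},
    {"dx": 0, "dy": 0, "dz": 0, "ax": 0, "ay": 0, "az": 0, "gripper": 0.6},
    {"dx": 0, "dy": 0, "dz": 0, "ax": 0, "ay": 0, "az": 0, "gripper": 0.6},
    {"dx": 0, "dy": 0, "dz": 0, "ax": 0, "ay": 0, "az": 0, "gripper": 0.6},
    {"dx": 0, "dy": 0, "dz": 0, "ax": 0, "ay": 0, "az": 0, "gripper": 0.6},
    {"dx": 0, "dy": 0, "dz": 0, "ax": 0, "ay": 0, "az": 0, "gripper": 0.6},
  ],
  squeeze=30,
)

```text
clock: 6.62
eef_pos: [454.3, 262.6, 49.8]
eef_rot: [2.827, -0.0, 1.378]
wrist_force: [0.1, 0.4, 1.3]
finger_gap: 54.3
finger_force: 30.0
```

Gripped at 54.3 mm with 30 N. Lifting.

jog_arm(
  commands=[
    {"dx": 0, "dy": 0, "dz": -0.3, "ax": 0, "ay": 0, "az": 0, "gripper": 0.6},
    {"dx": 0, "dy": 0, "dz": -0.5, "ax": 0, "ay": 0, "az": 0, "gripper": 0.6},
    {"dx": 0, "dy": 0, "dz": -0.7, "ax": 0, "ay": 0, "az": 0, "gripper": 0.6},
    {"dx": 0, "dy": 0, "dz": -0.7, "ax": 0, "ay": 0, "az": 0, "gripper": 0.6},
    {"dx": 0, "dy": 0, "dz": -0.7, "ax": 0, "ay": 0, "az": 0, "gripper": 0.6},
    {"dx": 0, "dy": 0, "dz": -0.7, "ax": 0, "ay": 0, "az": 0, "gripper": 0.6},
    {"dx": 0, "dy": 0, "dz": -0.7, "ax": 0, "ay": 0, "az": 0, "gripper": 0.6},
    {"dx": 0, "dy": 0, "dz": 0, "ax": 0, "ay": 0, "az": 0, "gripper": 0.6},
  ],
  squeeze=35,
)

```text
clock: 7.62
eef_pos: [402.1, 273.2, 215.2]
eef_rot: [2.825, -0.003, 1.379]
wrist_force: [-0.6, -0.3, -3.4]
finger_gap: 54.5
finger_force: 35.0
```

Run:
```python
from coil import *
p,r=now()
RU=R.from_euler("xyz",[np.pi,0,-.19+np.pi/2])
print(p,rel(p,r,[480,250,420],RU),manip.read_state()["joints"])
```

```text
[402.06148248 273.24439567 215.20273096] (array([ 1.82, -0.02, -0.01]), array([-0.2 ,  2.02, -5.12])) [ 0.66524469 -0.0034818   1.81509459 -0.26142852  1.12958499  0.94577918]
```

jog_arm(
  commands=[
    {"dx": 0, "dy": 0, "dz": 0, "ax": 0.9, "ay": 0, "az": 0, "gripper": 0.6},
    {"dx": 0, "dy": 0, "dz": 0, "ax": 0.9, "ay": 0, "az": 0, "gripper": 0.6},
    {"dx": 0, "dy": 0.25, "dz": -0.64, "ax": 0, "ay": 0, "az": 0, "gripper": 0.6},
    {"dx": 0, "dy": 0.25, "dz": -0.64, "ax": 0, "ay": 0, "az": 0, "gripper": 0.6},
    {"dx": 0, "dy": 0.25, "dz": -0.64, "ax": 0, "ay": 0, "az": 0, "gripper": 0.6},
    {"dx": 0, "dy": 0.25, "dz": -0.64, "ax": 0, "ay": 0, "az": 0, "gripper": 0.6},
    {"dx": 0, "dy": 0.25, "dz": -0.64, "ax": 0, "ay": 0, "az": 0, "gripper": 0.6},
    {"dx": 0, "dy": 0.25, "dz": -0.64, "ax": 0, "ay": 0, "az": 0, "gripper": 0.6},
    {"dx": 0, "dy": 0.25, "dz": -0.64, "ax": 0, "ay": 0, "az": 0, "gripper": 0.6},
    {"dx": 0, "dy": 0.25, "dz": -0.64, "ax": 0, "ay": 0, "az": 0, "gripper": 0.6},
  ],
)

```text
clock: 8.88
eef_pos: [481.0, 257.1, 417.4]
eef_rot: [-3.141, 0.001, 1.378]
wrist_force: [1.2, -0.3, -1.8]
finger_gap: 54.0
finger_force: 35.0
```

Run:
```python
from coil import *
p,r=now()
RU=R.from_euler("xyz",[np.pi,0,-.19+np.pi/2])
print(p,rel(p,r,[546,-260,415],RU),rel(p,r,[546,100,415],RU),manip.read_state()["joints"])
b=cam("side")["image"];a=cam("top")["image"]
def c(n,im):
    u,v=proj(n,[p+[0,0,20]])[0].astype(int);print(u,v)
    return cv2.resize(im[max(v-30,0):v+30,u-30:u+30],(400,400),interpolation=cv2.INTER_CUBIC)
cv2.imwrite("pics/g.png",np.hstack([c("side",b),c("top",a)])[:,:,::-1])
```

```text
[480.99864469 257.11888881 417.41745329] (array([-0.  ,  0.  , -0.02]), array([-12.39,   4.04,   0.06])) (array([-0.  ,  0.  , -0.02]), array([-3.55,  2.34,  0.06])) [ 4.23890417e-01  2.45152269e-01  1.04796882e+00 -2.66913014e-04
  1.84961534e+00  6.16609099e-01]
307 84
215 201
```

View pics/g.png

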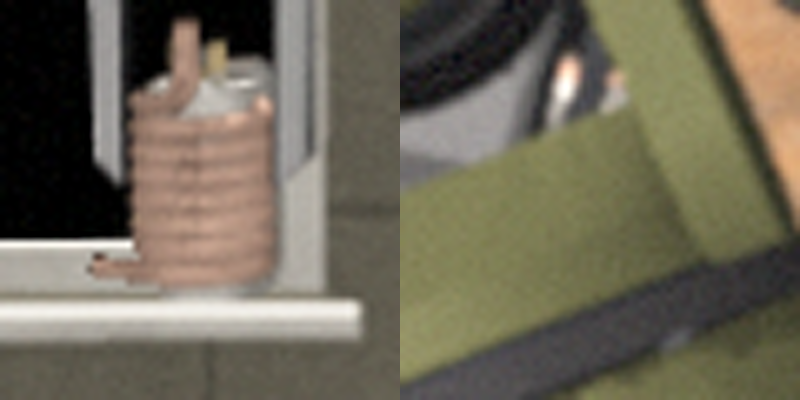

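The coil hangs upright in the grip. Its lower pipe points to world -x (tip at crop (90,265)) and the strap isn't visible from this side, so the strap faces about +y. Moving over the jig to the fixture next.

jog_arm(
  commands=[
    {"dx": -0.5, "dy": 0.17, "dz": 0, "ax": 0, "ay": 0, "az": 0, "gripper": 0.6},
    {"dx": -0.9, "dy": 0.29, "dz": 0, "ax": 0, "ay": 0, "az": 0, "gripper": 0.6},
    {"dx": -0.9, "dy": 0.29, "dz": 0, "ax": 0, "ay": 0, "az": 0, "gripper": 0.6},
    {"dx": -0.9, "dy": 0.29, "dz": 0, "ax": 0, "ay": 0, "az": 0, "gripper": 0.6},
    {"dx": -0.9, "dy": 0.29, "dz": 0, "ax": 0, "ay": 0, "az": 0, "gripper": 0.6},
    {"dx": -0.9, "dy": 0.29, "dz": 0, "ax": 0, "ay": 0, "az": 0, "gripper": 0.6},
    {"dx": -0.9, "dy": 0.29, "dz": 0, "ax": 0, "ay": 0, "az": 0, "gripper": 0.6},
    {"dx": -0.9, "dy": 0.29, "dz": 0, "ax": 0, "ay": 0, "az": 0, "gripper": 0.6},
    {"dx": -0.9, "dy": 0.29, "dz": 0, "ax": 0, "ay": 0, "az": 0, "gripper": 0.6},
    {"dx": -0.9, "dy": 0.29, "dz": 0, "ax": 0, "ay": 0, "az": 0, "gripper": 0.6},
  ],
)

```text
clock: 10.22
eef_pos: [523.6, -102.7, 416.0]
eef_rot: [-3.14, -0.0, 1.378]
wrist_force: [0.3, 0.7, -1.6]
finger_gap: 54.4
finger_force: 35.0
```

jog_arm(
  commands=[
    {"dx": -0.9, "dy": 0.29, "dz": 0, "ax": 0, "ay": 0, "az": 0, "gripper": 0.6},
    {"dx": -0.9, "dy": 0.29, "dz": 0, "ax": 0, "ay": 0, "az": 0, "gripper": 0.6},
    {"dx": -0.9, "dy": 0.29, "dz": 0, "ax": 0, "ay": 0, "az": 0, "gripper": 0.6},
    {"dx": -0.7, "dy": 0.25, "dz": 0, "ax": 0, "ay": 0, "az": 0, "gripper": 0.6},
    {"dx": -0.4, "dy": 0.14, "dz": 0, "ax": 0, "ay": 0, "az": 0, "gripper": 0.6},
    {"dx": 0, "dy": 0, "dz": 0, "ax": 0, "ay": 0, "az": 0, "gripper": 0.6},
  ],
)

```text
clock: 10.98
eef_pos: [544.2, -260.8, 416.7]
eef_rot: [-3.141, -0.001, 1.377]
wrist_force: [-0.5, 0.4, -2.0]
finger_gap: 54.6
finger_force: 35.0
```

jog_arm(
  commands=[
    {"dx": 0, "dy": 0, "dz": 0, "ax": 0, "ay": 0, "az": 0.95, "gripper": 0.6},
    {"dx": 0, "dy": 0, "dz": 0, "ax": 0, "ay": 0, "az": 0.95, "gripper": 0.6},
    {"dx": 0, "dy": 0, "dz": 0, "ax": 0, "ay": 0, "az": 0.95, "gripper": 0.6},
    {"dx": 0, "dy": 0, "dz": 0, "ax": 0, "ay": 0, "az": 0.95, "gripper": 0.6},
    {"dx": 0, "dy": 0, "dz": 0, "ax": 0, "ay": 0, "az": 0.95, "gripper": 0.6},
    {"dx": 0, "dy": 0, "dz": 0, "ax": 0, "ay": 0, "az": 0.95, "gripper": 0.6},
    {"dx": 0, "dy": 0, "dz": 0, "ax": 0, "ay": 0, "az": 0.95, "gripper": 0.6},
    {"dx": 0, "dy": 0, "dz": 0, "ax": 0, "ay": 0, "az": 0.95, "gripper": 0.6},
    {"dx": 0, "dy": 0, "dz": 0, "ax": 0, "ay": 0, "az": 0.95, "gripper": 0.6},
    {"dx": 0, "dy": 0, "dz": 0, "ax": 0, "ay": 0, "az": 0.95, "gripper": 0.6},
  ],
)

```text
clock: 12.22
eef_pos: [544.3, -259.0, 418.2]
eef_rot: [-3.141, -0.001, -0.284]
wrist_force: [-0.9, 0.6, -2.4]
finger_gap: 54.5
finger_force: 35.0
```

jog_arm(
  commands=[
    {"dx": 0, "dy": 0, "dz": 0, "ax": 0, "ay": 0, "az": 0.95, "gripper": 0.6},
    {"dx": 0, "dy": 0, "dz": 0, "ax": 0, "ay": 0, "az": 0.95, "gripper": 0.6},
    {"dx": 0, "dy": 0, "dz": 0, "ax": 0, "ay": 0, "az": 0.95, "gripper": 0.6},
    {"dx": 0, "dy": 0, "dz": 0, "ax": 0, "ay": 0, "az": 0.95, "gripper": 0.6},
    {"dx": 0, "dy": 0, "dz": 0, "ax": 0, "ay": 0, "az": 0, "gripper": 0.6},
  ],
)

```text
clock: 12.85
eef_pos: [544.3, -259.3, 418.2]
eef_rot: [-3.141, -0.0, -0.941]
wrist_force: [-0.5, 0.1, -2.5]
finger_gap: 54.2
finger_force: 35.0
```

Run:
```python
from coil import *
p,r=now();y=r.apply([0,1,0]);print(p,np.arctan2(y[1],y[0]),manip.read_state()["joints"][[0,5]])
b=cam("side")["image"]
u,v=proj("side",[p+[0,0,15]])[0].astype(int);print(proj("side",[p+[0,0,15],p-[0,0,15]]),proj("side",[p+[27.5,0,15],p-[27.5,0,-15]]))
for dv in(-10,-5,0,4): print(v+dv,[tuple(int(q) for q in b[v+dv,c]) for c in range(u-24,u+25,2)])
cv2.imwrite("pics/k.png",cv2.resize(b[v-45:v+45,u-45:u+45],None,fx=6,fy=6,interpolation=cv2.INTER_CUBIC)[:,:,::-1])
```

```text
[ 544.25963961 -259.25024725  418.2031378 ] -2.511545447536257 [-0.50560888  2.00615621]
[[345.13184918 141.73046878]
 [344.64308669 161.00945912]] [[363.50212023 141.81718245]
 [326.71857258 141.68291201]]
131 [(86, 83, 71), (89, 86, 88), (101, 102, 100), (119, 118, 117), (145, 143, 142), (146, 144, 143), (145, 144, 142), (162, 131, 115), (178, 144, 126), (189, 154, 136), (186, 156, 140), (141, 134, 127), (195, 160, 140), (199, 163, 145), (194, 159, 142), (190, 155, 138), (184, 150, 131), (151, 120, 104), (141, 112, 99), (153, 121, 107), (159, 128, 112), (35, 46, 50), (51, 67, 78), (25, 54, 68), (23, 54, 67)]
136 [(98, 93, 82), (98, 94, 79), (100, 94, 80), (102, 87, 76), (127, 107, 98), (118, 108, 103), (142, 142, 139), (179, 147, 128), (181, 149, 129), (195, 159, 139), (182, 155, 138), (146, 132, 124), (198, 162, 142), (194, 158, 139), (196, 161, 142), (188, 154, 137), (182, 147, 129), (171, 137, 121), (154, 124, 108), (149, 120, 106), (114, 89, 80), (27, 59, 71), (22, 51, 65), (20, 52, 65), (27, 56, 70)]
141 [(98, 93, 81), (99, 96, 81), (97, 92, 80), (121, 98, 85), (157, 126, 109), (171, 137, 120), (181, 145, 127), (188, 153, 135), (189, 154, 136), (190, 156, 137), (180, 153, 137), (147, 134, 122), (193, 158, 139), (189, 154, 135), (189, 154, 135), (188, 152, 135), (180, 147, 129), (179, 145, 128), (167, 135, 121), (159, 129, 113), (141, 115, 100), (25, 53, 67), (26, 54, 69), (22, 51, 65), (26, 55, 70)]
145 [(96, 90, 78), (94, 89, 78), (98, 93, 80), (153, 125, 112), (148, 120, 105), (159, 128, 114), (165, 134, 116), (171, 140, 123), (157, 127, 113), (163, 133, 117), (150, 129, 116), (150, 135, 123), (176, 144, 125), (171, 138, 123), (192, 158, 139), (175, 140, 121), (173, 142, 121), (170, 137, 120), (168, 136, 120), (157, 127, 112), (119, 95, 82), (21, 52, 67), (17, 52, 67), (26, 55, 66), (26, 56, 71)]
```

View pics/k.png

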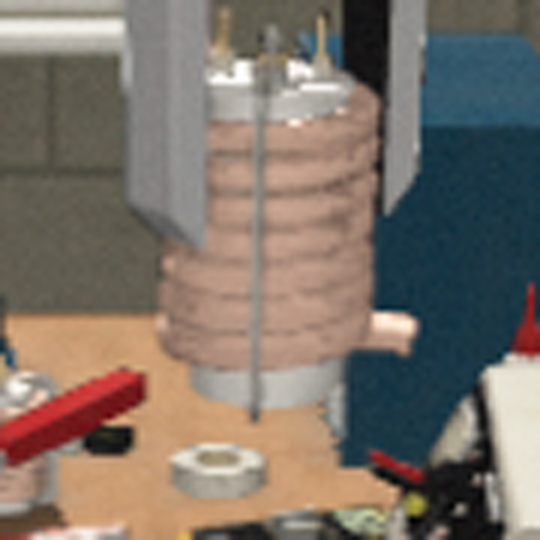

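The strap is the thin grey line at crop x≈258, with the axis at about 268, so the strap bearing is about -1.71 rad. It must be -0.095, which means turning +1.62 rad about world z (az total -9.26). Seen from here, the foot looks 8–15 mm below the TCP.

jog_arm(
  commands=[
    {"dx": 0, "dy": 0, "dz": 0, "ax": 0, "ay": 0, "az": -0.93, "gripper": 0.6},
    {"dx": 0, "dy": 0, "dz": 0, "ax": 0, "ay": 0, "az": -0.93, "gripper": 0.6},
    {"dx": 0, "dy": 0, "dz": 0, "ax": 0, "ay": 0, "az": -0.93, "gripper": 0.6},
    {"dx": 0, "dy": 0, "dz": 0, "ax": 0, "ay": 0, "az": -0.93, "gripper": 0.6},
    {"dx": 0, "dy": 0, "dz": 0, "ax": 0, "ay": 0, "az": -0.93, "gripper": 0.6},
    {"dx": 0, "dy": 0, "dz": 0, "ax": 0, "ay": 0, "az": -0.93, "gripper": 0.6},
    {"dx": 0, "dy": 0, "dz": 0, "ax": 0, "ay": 0, "az": -0.93, "gripper": 0.6},
    {"dx": 0, "dy": 0, "dz": 0, "ax": 0, "ay": 0, "az": -0.93, "gripper": 0.6},
    {"dx": 0, "dy": 0, "dz": 0, "ax": 0, "ay": 0, "az": -0.91, "gripper": 0.6},
    {"dx": 0, "dy": 0, "dz": 0, "ax": 0, "ay": 0, "az": -0.91, "gripper": 0.6},
  ],
)

```text
clock: 14.15
eef_pos: [544.2, -259.8, 418.1]
eef_rot: [3.141, -0.001, 0.683]
wrist_force: [-0.2, 0.6, -2.3]
finger_gap: 54.3
finger_force: 35.0
```

Run:
```python
from coil import *
p,r=now();y=r.apply([0,1,0]);print(p,np.arctan2(y[1],y[0]),rel(p,r,[537.5,-259.2,60],R.from_euler("xyz",[np.pi,0,-.9+np.pi/2])))
```

```text
[ 544.21506061 -259.84820745  418.12059803] -0.8875229959916864 (array([ 0.  , -0.  ,  0.07]), array([-0.12, -0.12,  8.95]))
```

jog_arm(
  commands=[
    {"dx": -0.12, "dy": -0.12, "dz": 0.5, "ax": 0, "ay": 0, "az": 0, "gripper": 0.6},
    {"dx": 0, "dy": 0, "dz": 1, "ax": 0, "ay": 0, "az": 0, "gripper": 0.6},
    {"dx": 0, "dy": 0, "dz": 1, "ax": 0, "ay": 0, "az": 0, "gripper": 0.6},
    {"dx": 0, "dy": 0, "dz": 1, "ax": 0, "ay": 0, "az": 0, "gripper": 0.6},
    {"dx": 0, "dy": 0, "dz": 1, "ax": 0, "ay": 0, "az": 0, "gripper": 0.6},
    {"dx": 0, "dy": 0, "dz": 1, "ax": 0, "ay": 0, "az": 0, "gripper": 0.6},
    {"dx": 0, "dy": 0, "dz": 1, "ax": 0, "ay": 0, "az": 0, "gripper": 0.6},
    {"dx": 0, "dy": 0, "dz": 1, "ax": 0, "ay": 0, "az": 0, "gripper": 0.6},
    {"dx": 0, "dy": 0, "dz": 0.6, "ax": 0, "ay": 0, "az": 0, "gripper": 0.6},
    {"dx": 0, "dy": 0, "dz": 0, "ax": 0, "ay": 0, "az": 0, "gripper": 0.6},
  ],
)

```text
clock: 15.4
eef_pos: [536.9, -258.7, 92.6]
eef_rot: [-3.139, 0.0, 0.677]
wrist_force: [0.9, 0.8, -1.9]
finger_gap: 54.3
finger_force: 35.0
```

Run:
```python
from coil import *
p,r=now();y=r.apply([0,1,0]);print(p,np.arctan2(y[1],y[0]),rel(p,r,[537.5,-259.2,28],R.from_euler("xyz",[np.pi,0,-.9+np.pi/2])))
b=cam("side")["image"];
cv2.imwrite("pics/l.png",b[:,:,::-1])
# strap / silhouettes along rows near the coil
for dz in (10,0,-5): print(proj("side",[p+[0,0,dz]]))
```

```text
[ 536.86916851 -258.70319743   92.63636936] -0.8941017764472052 (array([-0.02,  0.  ,  0.03]), array([0.  , 0.02, 1.62]))
[[336.07723372 322.29486753]]
[[335.96786294 326.76453268]]
[[335.91350357 328.97992292]]
```

jog_arm(
  commands=[
    {"dx": 0, "dy": 0, "dz": 0.5, "ax": 0, "ay": 0, "az": 0, "gripper": 0.6},
    {"dx": 0, "dy": 0, "dz": 0.4, "ax": 0, "ay": 0, "az": 0, "gripper": 0.6},
    {"dx": 0, "dy": 0, "dz": 0.3, "ax": 0, "ay": 0, "az": 0, "gripper": 0.6},
    {"dx": 0, "dy": 0, "dz": 0.1, "ax": 0, "ay": 0, "az": 0, "gripper": 0.6},
    {"dx": 0, "dy": 0, "dz": 0.1, "ax": 0, "ay": 0, "az": 0, "gripper": 0.6},
    {"dx": 0, "dy": 0, "dz": 0, "ax": 0, "ay": 0, "az": 0, "gripper": 0.6},
  ],
)

```text
clock: 16.2
eef_pos: [537.8, -259.6, 38.2]
eef_rot: [3.141, -0.001, 0.673]
wrist_force: [0.6, 0.4, -2.4]
finger_gap: 54.4
finger_force: 35.0
```

jog_arm(
  commands=[
    {"dx": 0, "dy": 0, "dz": 0.05, "ax": 0, "ay": 0, "az": 0, "gripper": 0.6},
    {"dx": 0, "dy": 0, "dz": 0.05, "ax": 0, "ay": 0, "az": 0, "gripper": 0.6},
    {"dx": 0, "dy": 0, "dz": 0.05, "ax": 0, "ay": 0, "az": 0, "gripper": 0.6},
    {"dx": 0, "dy": 0, "dz": 0, "ax": 0, "ay": 0, "az": 0, "gripper": 0.6},
  ],
)

```text
clock: 16.7
eef_pos: [537.6, -259.5, 31.9]
eef_rot: [3.142, -0.001, 0.673]
wrist_force: [0.3, 0.6, -1.6]
finger_gap: 54.5
finger_force: 35.0
```

jog_arm(
  commands=[
    {"dx": 0, "dy": 0, "dz": 0.05, "ax": 0, "ay": 0, "az": 0, "gripper": 0.6},
    {"dx": 0, "dy": 0, "dz": 0.05, "ax": 0, "ay": 0, "az": 0, "gripper": 0.6},
    {"dx": 0, "dy": 0, "dz": 0, "ax": 0, "ay": 0, "az": 0, "gripper": 0.6},
  ],
)

```text
clock: 17.08
eef_pos: [537.6, -259.5, 27.9]
eef_rot: [3.142, -0.001, 0.673]
wrist_force: [0.0, 0.3, -1.7]
finger_gap: 54.4
finger_force: 35.0
```

jog_arm(
  commands=[
    {"dx": 0, "dy": 0, "dz": 0.05, "ax": 0, "ay": 0, "az": 0, "gripper": 0.6},
    {"dx": 0, "dy": 0, "dz": 0, "ax": 0, "ay": 0, "az": 0, "gripper": 0.6},
  ],
)

```text
clock: 17.32
eef_pos: [537.9, -259.7, 27.3]
eef_rot: [3.141, -0.001, 0.673]
wrist_force: [-4.3, 1.8, 10.6]
finger_gap: 54.5
finger_force: 35.0
```

jog_arm(
  commands=[
    {"dx": 0, "dy": 0, "dz": 0.05, "ax": 0, "ay": 0, "az": 0, "gripper": 0.6},
    {"dx": 0, "dy": 0, "dz": 0, "ax": 0, "ay": 0, "az": 0, "gripper": 0.6},
  ],
)

```text
clock: 17.58
eef_pos: [538.1, -259.8, 27.1]
eef_rot: [3.14, -0.001, 0.673]
wrist_force: [-13.6, 6.0, 29.4]
finger_gap: 54.4
finger_force: 35.0
```

Contact at TCP z≈27.3, which matches deck + 15 mm. I'll back off the last step and release.

jog_arm(
  commands=[
    {"dx": 0, "dy": 0, "dz": -0.07, "ax": 0, "ay": 0, "az": 0, "gripper": 0.6},
    {"dx": 0, "dy": 0, "dz": 0, "ax": 0, "ay": 0, "az": 0, "gripper": 0.6},
  ],
)

```text
clock: 17.82
eef_pos: [537.9, -259.7, 27.2]
eef_rot: [3.141, -0.001, 0.673]
wrist_force: [-2.2, 0.6, 5.4]
finger_gap: 54.6
finger_force: 35.0
```

jog_arm(
  commands=[
    {"dx": 0, "dy": 0, "dz": 0, "ax": 0, "ay": 0, "az": 0, "gripper": 0.35},
    {"dx": 0, "dy": 0, "dz": 0, "ax": 0, "ay": 0, "az": 0, "gripper": 0.2},
    {"dx": 0, "dy": 0, "dz": 0, "ax": 0, "ay": 0, "az": 0, "gripper": 0},
    {"dx": 0, "dy": 0, "dz": 0, "ax": 0, "ay": 0, "az": 0, "gripper": 0},
    {"dx": 0, "dy": 0, "dz": 0, "ax": 0, "ay": 0, "az": 0, "gripper": 0},
    {"dx": 0, "dy": 0, "dz": 0, "ax": 0, "ay": 0, "az": 0, "gripper": 0},
  ],
)

```text
clock: 18.58
eef_pos: [537.7, -259.6, 26.9]
eef_rot: [3.141, -0.001, 0.673]
wrist_force: [0.3, -0.4, 0.3]
finger_gap: 93.9
finger_force: 0.0
```

jog_arm(
  commands=[
    {"dx": 0, "dy": 0, "dz": -0.5, "ax": 0, "ay": 0, "az": 0, "gripper": 0},
    {"dx": 0, "dy": 0, "dz": -0.8, "ax": 0, "ay": 0, "az": 0, "gripper": 0},
    {"dx": 0, "dy": 0, "dz": -0.9, "ax": 0, "ay": 0, "az": 0, "gripper": 0},
    {"dx": 0, "dy": 0, "dz": -0.9, "ax": 0, "ay": 0, "az": 0, "gripper": 0},
    {"dx": 0, "dy": 0, "dz": -0.9, "ax": 0, "ay": 0, "az": 0, "gripper": 0},
    {"dx": 0, "dy": 0, "dz": -0.5, "ax": 0, "ay": 0, "az": 0, "gripper": 0.5},
    {"dx": 0, "dy": 0, "dz": 0, "ax": 0, "ay": 0, "az": 0, "gripper": 1},
    {"dx": 0, "dy": 0, "dz": 0, "ax": 0, "ay": 0, "az": 0, "gripper": 1},
  ],
)

```text
clock: 19.58
eef_pos: [537.2, -259.4, 205.7]
eef_rot: [-3.141, -0.0, 0.673]
wrist_force: [0.4, 0.9, -0.7]
finger_gap: 67.2
finger_force: 0.0
```

Run:
```python
from coil import *
p,r=now();y=r.apply([0,1,0]);print(p,np.arctan2(y[1],y[0]))
b=cam("side")["image"];a=cam("top")["image"]
cv2.imwrite("pics/m.png",b[:,:,::-1])
# copper mask around the expected coil
c=np.array([537.8,-259.6,12])
for n,im in(("side",b),("top",a)):
    pts=proj(n,[c,c+[0,0,74]]);print(n,pts)
    I=im.astype(int)
    h=cv2.cvtColor(im,cv2.COLOR_RGB2HSV)
    u0,u1=int(pts[:,0].min())-30,int(pts[:,0].max())+30;v0,v1=int(pts[:,1].min())-25,int(pts[:,1].max())+25
    for v in range(v0,v1,4):
        print(v,"".join("G" if max(q)-min(q)<16 and max(q)>175 else "g" if max(q)-min(q)<16 and max(q)>75 else "#" if max(q)<75 else "o" if q[0]-q[2]<55 else "w" for q in I[v,u0:u1]),u0)
```

```text
[ 537.24748568 -259.42753361  205.66042969] -0.8974941346481697
side [[335.62572764 361.27644274]
 [336.42633547 329.9999112 ]]
304 wwwwwwwwwwwwwwwwwwwwwwwwwwwwwwwwwwwwwwwwwwwwwwwwwwwwwoooooooo 305
308 wwwwwwwwwwwwwwwwwwwwwwwwwwwwwwwwwwwwwwwwwwwwwwwwwwwwwwwwwwwww 305
312 wwwwwwwwwwwwwwwwwwwwwwwwwwwwwwwwwwwwwwwwwwwwwwwwwwwwwwwwwwwww 305
316 wwwwwwwwwwwwwwwwwwwwwwwwwwwwwwwwwwwwwwwwwwwwwwwwwwwwwwwwwwwww 305
320 wwwwwwwwwwwwwwwwwwwwwwwwwwwwwwwwwwwwwwwwwwwwwwwwwwwwwwwwwwwww 305
324 wwwwwwwwwwwwwwwwwowwooGGGGGGGooooGGGGGGowwwwwwwwwwwwwwwwwwwww 305
328 wwwwwwwwwwwwwwwwwooooGGGGGGowwwwoGGGGggggggggggoowwwwwwwwwwww 305
332 wwwwwwwwwwwwwwwwoowoogGGGGGGoooGGGGGGGGGooooooggowwwwwwwwwwww 305
336 wwwwwwwwwwwwwwwwoooowwooGGGGGGGGGGGGGoooooowooggoowwwwwwwwwww 305
340 wwwwwwwwwwwwwwwwwoooowwoooooooooooooowwoooooooggGGGGGowwGGGGG 305
344 GGGGoooooooooooooooooooooooooooooooooowoooooogggggGGGGGGGGGGG 305
348 GGGGGGGGGGGGGGGGoooooooooooooowwwowwwwoooooooggggggggGGgGGGGG 305
352 GGGGGGGGGGGGGGGGooooooooooowwwwwwoowwowwooooogggggGGGGGGGGGGG 305
356 GGGGGGGGGGGGGGGGoooooowwwwowowwwwwwwwowoooooogggggGGGGggGG
[... 1015 characters left out ...]
ooo 419
217 wwwwwwwwwwwwooGGGGGGGGGGGGoowoooGGGGGGGGGGoo#ooooooooooooooooooooooo 419
221 wwwwwwwwwwwwoGGGGGGGGGGGowwwwoooGGGGGGGooooooooooooooooooooooooooooo 419
225 wwwwwwwwwwwwoGGGGGGGGGGowwwwwwoooooGGooooooooooooooooooooooooooooooo 419
229 wwwwwwwwwwwwoGGGGGGGGGGGowwwwwwwwwwooooooooooooooooooooooooooooooooo 419
233 wwwwwwwwwwwwoGGGGGooooooooooowwwoooooooooooooooooooooooooooooooooooo 419
237 wwwwwwwwwwwoGGGGGGGGGGGGGGGGGggooooooooooooooooooooooooooooooooooooo 419
241 wwwwwwwwwwwoGGGGGGGGGGGGGGGgoooooooooooooooooooooooooooooooooooooooo 419
245 wwwwwwwwwwwoGGGggGGGGGGGGgooo#oooooooooooooooooooooooooooooooooooooo 419
249 wwwwwwwwwwwoGGgggGGGGGggggoo##oooooooooooooooooooooooooooooooooooooo 419
```

The coil stands upright, centred on col 336 as expected. Next: turn the closed fingers square to the fixture and go behind the post.

jog_arm(
  commands=[
    {"dx": 0, "dy": 0, "dz": 0, "ax": 0, "ay": 0, "az": 0.9, "gripper": 1},
    {"dx": 0, "dy": 0, "dz": 0, "ax": 0, "ay": 0, "az": 0.9, "gripper": 1},
    {"dx": 0, "dy": 0, "dz": 0, "ax": 0, "ay": 0, "az": 0.9, "gripper": 1},
    {"dx": 0, "dy": 0, "dz": 0, "ax": 0, "ay": 0, "az": 0.9, "gripper": 1},
    {"dx": 0, "dy": 0, "dz": 0, "ax": 0, "ay": 0, "az": 0.8, "gripper": 1},
    {"dx": -0.7, "dy": 0, "dz": 0, "ax": 0, "ay": 0, "az": 0, "gripper": 1},
    {"dx": -0.7, "dy": 0, "dz": 0, "ax": 0, "ay": 0, "az": 0, "gripper": 1},
    {"dx": -0.7, "dy": 0, "dz": 0, "ax": 0, "ay": 0, "az": 0, "gripper": 1},
    {"dx": -0.7, "dy": 0, "dz": 0, "ax": 0, "ay": 0, "az": 0, "gripper": 1},
    {"dx": -0.7, "dy": 0, "dz": 0, "ax": 0, "ay": 0, "az": 0, "gripper": 1},
  ],
)

```text
clock: 20.92
eef_pos: [397.1, -246.1, 206.0]
eef_rot: [-3.141, 0.0, -0.095]
wrist_force: [0.8, -0.3, 0.5]
finger_gap: 0.6
finger_force: 0.0
```

Run:
```python
from coil import *
p,r=now()
print(p,manip.read_state()["finger_gap"],rel(p,r,[386.8,-243.8,48],R.from_euler("xyz",[np.pi,0,-.095])))
```

```text
[ 397.09691298 -246.08278772  206.04925334] 0.5647647904813684 (array([-0.,  0.,  0.]), array([-0.26, -0.03,  3.95]))
```

jog_arm(
  commands=[
    {"dx": -0.26, "dy": -0.03, "dz": 0, "ax": 0, "ay": 0, "az": 0, "gripper": 1},
    {"dx": 0, "dy": 0, "dz": 0.7, "ax": 0, "ay": 0, "az": 0, "gripper": 1},
    {"dx": 0, "dy": 0, "dz": 0.7, "ax": 0, "ay": 0, "az": 0, "gripper": 1},
    {"dx": 0, "dy": 0, "dz": 0.7, "ax": 0, "ay": 0, "az": 0, "gripper": 1},
    {"dx": 0, "dy": 0, "dz": 0.7, "ax": 0, "ay": 0, "az": 0, "gripper": 1},
    {"dx": 0, "dy": 0, "dz": 0.6, "ax": 0, "ay": 0, "az": 0, "gripper": 1},
    {"dx": 0, "dy": 0, "dz": 0.5, "ax": 0, "ay": 0, "az": 0, "gripper": 1},
    {"dx": 0, "dy": 0, "dz": 0, "ax": 0, "ay": 0, "az": 0, "gripper": 1},
    {"dx": 0, "dy": 0, "dz": 0, "ax": 0, "ay": 0, "az": 0, "gripper": 1},
  ],
)

```text
clock: 22.05
eef_pos: [388.6, -244.4, 51.4]
eef_rot: [3.142, -0.001, -0.095]
wrist_force: [-1.1, 0.6, -0.2]
finger_gap: 0.6
finger_force: 0.0
```

jog_arm(
  commands=[
    {"dx": 0.15, "dy": 0, "dz": 0, "ax": 0, "ay": 0, "az": 0, "gripper": 1},
    {"dx": 0.15, "dy": 0, "dz": 0, "ax": 0, "ay": 0, "az": 0, "gripper": 1},
    {"dx": 0.15, "dy": 0, "dz": 0, "ax": 0, "ay": 0, "az": 0, "gripper": 1},
    {"dx": 0.15, "dy": 0, "dz": 0, "ax": 0, "ay": 0, "az": 0, "gripper": 1},
    {"dx": 0.1, "dy": 0, "dz": 0, "ax": 0, "ay": 0, "az": 0, "gripper": 1},
  ],
)

```text
clock: 22.68
eef_pos: [416.1, -246.8, 50.8]
eef_rot: [-3.141, -0.0, -0.095]
wrist_force: [-4.6, 0.1, 4.5]
finger_gap: 0.6
finger_force: 2.1
```

jog_arm(
  commands=[
    {"dx": 0.1, "dy": 0, "dz": 0, "ax": 0, "ay": 0, "az": 0, "gripper": 1},
    {"dx": 0.1, "dy": 0, "dz": 0, "ax": 0, "ay": 0, "az": 0, "gripper": 1},
  ],
)

```text
clock: 22.92
eef_pos: [424.0, -247.6, 50.8]
eef_rot: [-3.141, -0.0, -0.095]
wrist_force: [-4.8, 0.1, 3.5]
finger_gap: 0.8
finger_force: 2.1
```

jog_arm(
  commands=[
    {"dx": 0.1, "dy": 0, "dz": 0, "ax": 0, "ay": 0, "az": 0, "gripper": 1},
    {"dx": 0.1, "dy": 0, "dz": 0, "ax": 0, "ay": 0, "az": 0, "gripper": 1},
    {"dx": 0.1, "dy": 0, "dz": 0, "ax": 0, "ay": 0, "az": 0, "gripper": 1},
    {"dx": 0.1, "dy": 0, "dz": 0, "ax": 0, "ay": 0, "az": 0, "gripper": 1},
  ],
)

```text
clock: 23.42
eef_pos: [440.1, -249.1, 50.8]
eef_rot: [-3.141, -0.001, -0.095]
wrist_force: [-4.8, -0.9, 3.3]
finger_gap: 0.4
finger_force: 2.1
```

jog_arm(
  commands=[
    {"dx": 0.05, "dy": 0, "dz": 0, "ax": 0, "ay": 0, "az": 0, "gripper": 1},
    {"dx": 0.05, "dy": 0, "dz": 0, "ax": 0, "ay": 0, "az": 0, "gripper": 1},
    {"dx": 0.05, "dy": 0, "dz": 0, "ax": 0, "ay": 0, "az": 0, "gripper": 1},
  ],
)

```text
clock: 23.8
eef_pos: [445.9, -249.7, 50.8]
eef_rot: [-3.141, -0.001, -0.095]
wrist_force: [-3.5, 0.1, 2.7]
finger_gap: 0.7
finger_force: 2.0
```

jog_arm(
  commands=[
    {"dx": 0.05, "dy": 0, "dz": 0, "ax": 0, "ay": 0, "az": 0, "gripper": 1},
    {"dx": 0.05, "dy": 0, "dz": 0, "ax": 0, "ay": 0, "az": 0, "gripper": 1},
  ],
)

```text
clock: 24.05
eef_pos: [449.7, -250.0, 50.8]
eef_rot: [-3.141, -0.0, -0.095]
wrist_force: [-5.9, 0.1, 3.6]
finger_gap: 0.8
finger_force: 2.8
```

jog_arm(
  commands=[
    {"dx": 0.05, "dy": 0, "dz": 0, "ax": 0, "ay": 0, "az": 0, "gripper": 1},
    {"dx": 0.05, "dy": 0, "dz": 0, "ax": 0, "ay": 0, "az": 0, "gripper": 1},
  ],
)

```text
clock: 24.3
eef_pos: [453.7, -250.4, 50.8]
eef_rot: [-3.141, -0.0, -0.095]
wrist_force: [-5.8, 0.1, 3.7]
finger_gap: 0.5
finger_force: 2.8
```

Coil contact (force up to about 6–7 N). Continuing in small steps.

jog_arm(
  commands=[
    {"dx": 0.04, "dy": 0, "dz": 0, "ax": 0, "ay": 0, "az": 0, "gripper": 1},
    {"dx": 0.03, "dy": 0, "dz": 0, "ax": 0, "ay": 0, "az": 0, "gripper": 1},
  ],
)

```text
clock: 24.55
eef_pos: [455.9, -250.6, 50.7]
eef_rot: [-3.141, 0.001, -0.095]
wrist_force: [-14.9, -0.1, 9.7]
finger_gap: 0.5
finger_force: 7.1
```

jog_arm(
  commands=[
    {"dx": 0.03, "dy": 0, "dz": 0, "ax": 0, "ay": 0, "az": 0, "gripper": 1},
    {"dx": 0, "dy": 0, "dz": 0, "ax": 0, "ay": 0, "az": 0, "gripper": 1},
  ],
)

```text
clock: 24.8
eef_pos: [456.0, -250.6, 50.8]
eef_rot: [-3.141, 0.004, -0.095]
wrist_force: [-19.7, 1.7, 12.3]
finger_gap: 0.6
finger_force: 9.3
```

jog_arm(
  commands=[
    {"dx": 0.03, "dy": 0, "dz": 0, "ax": 0, "ay": 0, "az": 0, "gripper": 1},
    {"dx": 0, "dy": 0, "dz": 0, "ax": 0, "ay": 0, "az": 0, "gripper": 1},
  ],
)

```text
clock: 25.05
eef_pos: [456.1, -250.6, 50.7]
eef_rot: [-3.14, 0.006, -0.095]
wrist_force: [-28.1, 2.0, 17.2]
finger_gap: 0.4
finger_force: 13.6
```

It stopped firmly at TCP x≈456 (home predicted at about 457). Backing off and checking.

jog_arm(
  commands=[
    {"dx": -0.1, "dy": 0, "dz": 0, "ax": 0, "ay": 0, "az": 0, "gripper": 1},
    {"dx": -0.4, "dy": 0, "dz": 0, "ax": 0, "ay": 0, "az": 0, "gripper": 1},
    {"dx": -0.7, "dy": 0, "dz": 0, "ax": 0, "ay": 0, "az": 0, "gripper": 1},
    {"dx": 0, "dy": 0, "dz": -0.7, "ax": 0, "ay": 0, "az": 0, "gripper": 1},
    {"dx": 0, "dy": 0, "dz": -0.9, "ax": 0, "ay": 0, "az": 0, "gripper": 1},
    {"dx": -0.5, "dy": 0, "dz": -0.9, "ax": 0, "ay": 0, "az": 0, "gripper": 1},
    {"dx": -0.5, "dy": 0, "dz": -0.9, "ax": 0, "ay": 0, "az": 0, "gripper": 1},
    {"dx": 0, "dy": 0, "dz": 0, "ax": 0, "ay": 0, "az": 0, "gripper": 1},
  ],
)

```text
clock: 26.05
eef_pos: [371.9, -243.2, 189.2]
eef_rot: [3.139, -0.006, -0.095]
wrist_force: [-0.4, 0.0, -0.1]
finger_gap: 0.6
finger_force: 0.0
```

Run:
```python
from coil import *
p,r=now();print(p)
a=cam("top")["image"].astype(int);b=cam("side")["image"].astype(int)
fx=np.array([546.2,-260,0]);Rf=R.from_euler("z",-.095)
for nm,l in(("foot",(0,0,12)),("top",(0,0,86)),("left",(-27.5,0,50)),("right",(27.5,0,50)),("post",(-72.5,0,100))):
    w=fx+Rf.apply(l);print(nm,proj("side",[w])[0].round(1),proj("top",[w])[0].round(1))
cl=lambda q:"G" if max(q)-min(q)<16 and max(q)>175 else "g" if max(q)-min(q)<16 and max(q)>75 else "#" if max(q)<75 else "o" if q[0]-q[2]<55 else "w"
for v in range(306,372,3): print(v,"".join(cl(q) for q in b[v,285:365]),285)
print()
for v in range(198,262,3): print(v,"".join(cl(q) for q in a[v,425:480]),425)
```

```text
[ 371.9349633  -243.23844541  189.19997251]
foot [340.1 361.4] [449.7 222.2]
top [341.1 330.1] [457.6 215.6]
left [325.8 344.8] [453.1 229.4]
right [355.4 346.5] [454.2 208.5]
post [301.3 321.7] [457.8 243.2]
306 wwwwwwwwwwwwwwwwwwwwwwwwwwwwwwwwwwwwwwwwwwwwwwwwwwwwwwwwwwwwwwwwwwwwwwwwwwwwoooo 285
309 wwwwwwwwwwwwwwwwwwwwwwwwwwwwwwwwwwwwwwwwwwwwwwwwwwwwwwwwwwwwwwwwwwwwwwwwwwwwwwww 285
312 wwwwwwwwwwwwwwwwwwwwwwwwwwwwwwwwwwwwwwwwwwwwwwwwwwwwwwwwwwwwwwwwwwwwwwwwwwwwwwww 285
315 wwwwwwwwwwwwwwwwwwwwwwwwwwwwwwwwwwwwwwwwwwwwwwwwwwwwwwwwwwwwwoowwwwwwwwwwwwwwwww 285
318 wwwwwwwwwwwwwwwooowwwwwwwwwwwwwwwwwwwwwwwwwwwwwwwwwwwwwwwwwwwwwwwwwwwwwwwwwwwwww 285
321 wwwwwwwwwwwwoggGGGGGgowwwwwwwwwwwwwwwwwwwwwwwwwwwwwwwwwwwwwwwwwwwwwwwwwwwwwwwwww 285
324 wwwwwwwwwwww#########owwwwwwwwwwwwwwwwwwwwowwooGGGGGGGooGoGGGGGGowwwwwwwwwwwwwww 285
327 wwwwwwwwwwww#########owwwwwwwwwwwwwwwwwwwwoowoGGGGGGGwwwwooGGoGGGGGgggGoowwwwwww 285
330 wwwwwwwwwwww#########owwwwwwwwwwwwwwwwwwwwooooGGGGGGGooooGGGGGGgggooogggggwwwwww 285
333 wwwwwwwwwwwww########owwwwwwwwwwwwwwwwwwwooooooGGGGGGGgGGGGGGGGGGoooooogggwwwwww 285
3
[... 1775 characters left out ...]
 wwwwwwoGGGGGoooGGGGGGGGGGGGGGGGGGGGGGGGggowwoooowwwwwww 425
234 wwwwwoGGGGGGGggGGGGGGGGGGGGGGGGGGGgggGGggowwwwwwwwwwwww 425
237 wwwwwoGGGGGGGGgggGGGGGGGGGGGGGGGGGGGGGGggowwwwwwwwwwwww 425
240 wwwwwoGGGGGGGGGGGGGGGGGGGGGGGGGGGggGGGGGGowwwwwwwwwwwww 425
243 wwwwwoGGGggGGGGGGGGGGGGGGGGGggggggggGGGGGowwwwwwwwwwwwo 425
246 wwwwwoGGGggGGGGGGGGGGGGGGgg###ggggggg#gggowwwwooowwwwww 425
249 wwwwwoGGgggGGGGGGGGGGGGgggggggggggggg#gggoowwwoowowwwww 425
252 wwwwwGGGggGGGGGGGGGGGGGGgggggggggggggggGgowwwwwwwoowwww 425
255 wwwwwGGGggGGGGGGGGGGGgo#o###gg######ggGGowwwwwwwwwowwwo 425
258 wwwwoGGGggGGGGGGGGGGGg####ogggg#g####gggoooooowwwwooooo 425
261 wwwwoGGGggGGGGGGGGGGGg#ggg#####o##o############gggggggg 425
```

The side view matches home: coil left edge at col 326 (predicted 325.8) and post centre at col 301 (predicted 301.3). The strap's grey line is on the V side and the top disc is where predicted. Handing in.

```bash
python3 -c "
from cell import job
print(job.sign_off())"
```

```text
the job is handed in; nothing more can be done
None
```

The job is handed in: the coil stands upright and home in the V with its strap facing it and the jaw closed on it (about 50 mm by the post's position); I never moved near the wood block or tape, and sign-off came back with no verdict.

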